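# Lay the treat carton down on its board beside the budgie cage

### The arm

A 6-joint arm with a two-finger parallel gripper is mounted at the origin on the work surface. World frame = base frame: x ahead of the robot, y to its left, z up, the work surface at z = 0. Lengths are in m, angles in rad, forces in N, time in s.
With the tool pointing down it reaches from about 0.375 to 0.9 m from the base axis. Payload 3.1 kg.
Tool frame: the origin (TCP) lies on the centre line of the jaws, within the pads' length; the fingertips stand 8 mm ahead of it and the grasp point (between the pads) lies 11 mm behind it; z points along the fingers, y is the line along which they close (so a half turn about z gives the same grasp; the last joint's range is limited). The gripper opens to 85 mm and grips with 20 to 120 N. Pads are 22 mm wide; open, the fingers measure 114 mm over their backs; the gripper's body (76 mm by 85 mm) begins 54 mm behind the grasp point. The pads swing forward as they close: fully open they stand 13 mm farther back than shut.
Start: joints at [-1.288, 0.527, 1.433, -0, 1.181, -0.178], TCP at [0.278, -0.56, 0.239] pointing down, gripper open.
Joint ranges: [-3.08, 3.08], [-0.75, 2.2], [0.22, 2.44], [-1.43, 4.57], [0, 2.65], [-2.85, 2.85]. Speed limits (rad/s): [2.79, 2.79, 3.14, 3.14, 3.14, 3.14].

### API

Orientations are given as a unit quaternion [x, y, z, w].
In Python, from station import * gives the robot as it stands.
- The arm moves only by the tool play_rows, never from a script. Its argument "rows" is a list of rows, each a list of 3 entries, a list of its own where there are three numbers: the turn, a rotation vector about the tool's x, y, z in degrees, then the shift along the tool's x, y, z in mm, then the closure, from 0 (fully open) to 1 (shut). In form: [[[ax, ay, az], [dx, dy, dz], jaw], ...]. A call has 1 to 12 rows; each row shifts and turns the commanded pose from where the row before left it, along the tool's axes as they then stand; what a row does not reach is not made up. A row lasts 1/12 s, in which the tool goes at most 41.7 mm and 7.16 degrees, less where a joint would pass 70% of its speed; a pose out of reach is approached as far as the arm can. A call with a gripper value outside its range is refused whole. The fingers move at their own pace and stop on an object; "grip_force" is the grip in N (left out, the last holds). Time passes only in rows, so rows that do not move let the fingers close. It gives the time, the measured TCP pose, the force, the opening and the grip force at its end, in the units of the state.
- sense(): the state, without advancing time (a new reading comes with each control period).
- snapshot(name): name is "side" or "top" or "wrist"; returns (picture, depth): 480x640x3 uint8, red, green, blue; 480x640 float32, m along the optical axis (not along the pixel's ray), 0 where there is no reading.
- get_calibration(name): a dict with "vfov" (degrees; the focal length in pixels is half the picture's height over the tangent of half this angle, whatever the lens; pixels are square), "cx", "cy" (the principal point, pixels), "xyz" and "attitude" of the camera in the world. Camera axes: x right, y down, z forward; pixel columns grow to the right and rows downward; lengths in m; the calibration is good to about 2 mm. A picture is of the moment at which its call begins: read the wrist's pose just before it. get_calibration takes no time and is no camera call; for the wrist camera it gives the pose at the moment of the call.
- sign_off(): hands the job in; it is judged then, once.
The state is a dict: "t": time; "q": joint angles; "qd": joint speeds; "tau": joint torques, N m; "tcp_pos": TCP position; "tool_rot": TCP orientation; "force": force on the tool from outside, world axes, zero at the start; "ft_torque": the same for the moment, N m; "finger_gap": opening from 0.0 (shut) to 1.0 (fully open); "gripper_force": force on a finger pad.
Only numpy, scipy, OpenCV 4.12 (cv2) and the standard library are available. Lean on these libraries where they do the work, as an engineer would, in place of code of your own. Each camera call takes 0.05 s, during which the arm holds its last target. There are 200 camera calls.

### The job

Before the budgie is let out, lay the tall treat carton down: push it near its top with the fingertips so that it falls flat inside the outline drawn on the thin white board. Then, low down on its foot end, push the lying carton along the board until its top end is flush against the wooden ledge, still between the outline's long lines. Do not grip, lift or carry it, leave everything else on the table where it stands, and finish clear of it.

Things in the scene. Friction and masses are not known exactly. Their poses are not given: they have to be found in the camera images.
- carton: Tall slim stiff cardboard treat carton, 72 (its x) x 36 (its y) x 130 mm (its z), about 0.15 kg. Origin: centre of its underside, z to its top. It stands on the board across the end line of the outline, a broad face (its +y) turned to the outline and ledge within 0.1 rad. Pushed high on the opposite broad face it tips, and falls once it leans 0.27 rad; pushed low it slides. Lying it is 36 mm high.
- carton_top (a point): Centre of the carton's top end, 130 mm from the underside along its z; axes as the carton. When the carton lies, the top end and the underside are its two upright end faces, 72 wide x 36 mm high
- carton_mid (a point): Middle of the carton, 65 mm from the underside
- board: Fixed white laminate board on the table, 170 (its x) x 350 (its y) x 4 mm thick; origin under its centre, on the table; y points from the standing carton to the ledge. Thin dark lines outline a place 130 mm wide (x -65 to 65) and 210 mm long (y -70 to 140), closed by the ledge.
- outline (a point): Centre of the outlined place, on the board's top face (4 mm above the table), axes as the board. No other thing stands within 70 mm of the long middle line of the board
- ledge (a point): Middle of the ledge's face that looks to the carton (to the board's -y), 18 mm above the board's top; axes as the board. The ledge is a fixed wooden bar across the board, 170 mm long, 16 mm thick, 22 mm high above the board
- dish: Aluminium dish, 86 mm wide, 24 mm high; loose, beside the board, to be left alone. Origin: centre of its underside
- cone: White ceramic perch cone, 60 mm wide, 74 mm high; loose, beside the board, to be left alone. Origin: centre of its underside
- bell: Blue plastic bell toy, 52 mm wide, 53 mm high; loose, beside the board, to be left alone. Origin: centre of its underside
- grit_box: Squat square carton, 62 x 62 x 58 mm high; loose, beside the board, to be left alone. Origin: centre of its underside
- feeder: Transparent feeder tube standing on a 68 mm wide foot, 149 mm high; loose, beside the board, to be left alone. Origin: centre of its underside
- seed_jar: Glass seed jar, 84 mm wide, 120 mm high; loose, left of the board, to be left alone. Origin: centre of its underside
- scoop: Metal feed spoon, 170 mm long, lying on the table; loose, right of the board, to be left alone. Origin: under its middle
Not all that is in view belongs to the job. Leave any blue look-alike of the carton alone.

How it is judged:
By the outcome, as a careful person would: the job done as asked, in the order asked, and still so for the second after the job is handed in, with the robot touching nothing.
It also fails if it takes over 40 s, if anything falls off the work surface, if the arm or the gripper's body presses on something with over 40 N, if the wrist force passes 120 N, or if a joint passes its speed limit or range.

## Working session

There is one attempt and no reset: what is moved stays moved. The work goes in short steps, Python scripts to look and compute and a tool call to move; the robot and the scene stay as the last step left them, time stands still between calls to the robot, and variables do not carry over. Pictures are saved under pics/ and viewed, at most 10 in all, crops included, and the job is handed in when it is done.

Besides the shell and the picture viewer there is one more tool, called after "Call:" in YAML: its name, and indented under it one key for each argument. play_rows: Moves the arm, as the interface text tells. Its arguments: {"type":"object","properties":{"rows":{"type":"array","items":{"type":"array"}},"grip_force":{"type":"number"}},"required":["rows"]}

```bash
mkdir -p pics; cat > h.py <<'E'
from station import *
import numpy as np, cv2
from scipy.spatial.transform import Rotation as R
def cam(n):
    c=get_calibration(n); f=240/np.tan(np.radians(c["vfov"])/2)
    a=np.array(c["attitude"],float)
    M=R.from_quat(a).as_matrix() if a.size==4 else (a if a.shape==(3,3) else R.from_rotvec(a).as_matrix())
    return c,f,M,np.array(c["xyz"])
def cloud(n,d):
    c,f,M,p=cam(n); v,u=np.mgrid[:480,:640]
    P=np.stack([(u-c["cx"])/f*d,(v-c["cy"])/f*d,d],-1)@M.T+p
    P[d==0]=np.nan
    return P
def ray(n,u,v,z):
    c,f,M,p=cam(n); r=M@np.array([(u-c["cx"])/f,(v-c["cy"])/f,1]); return p+r*(z-p[2])/r[2]
E
python3 - <<'E'
from h import *
for n in("top","side"):
    im,d=snapshot(n); cv2.imwrite(f"pics/{n}0.png",im[...,::-1]); np.savez(f"{n}0.npz",im=im,d=d); print(n,get_calibration(n))
s=sense();print(s["tcp_pos"],s["tool_rot"],s["finger_gap"],s["t"])
E
```

```text
top {'vfov': 52.26410875218507, 'cx': 322.25522491070177, 'cy': 243.59060127391015, 'xyz': array([0.45751222, 0.01427539, 1.5536604 ]), 'attitude': array([ 0.71509565, -0.69831272,  0.01973487, -0.02465936])}
side {'vfov': 54.387079268935544, 'cx': 318.32753880806325, 'cy': 243.73018616911787, 'xyz': array([-0.10174149,  1.03498428,  0.83606674]), 'attitude': array([-0.25245578,  0.83124622, -0.47603452,  0.13670014])}
[ 0.27776996 -0.55916244  0.23842618] [ 9.73571579e-01  2.28379893e-01 -5.53565478e-05 -1.00097886e-03] 0.9996820158214218 0.1
```

View pics/top0.png

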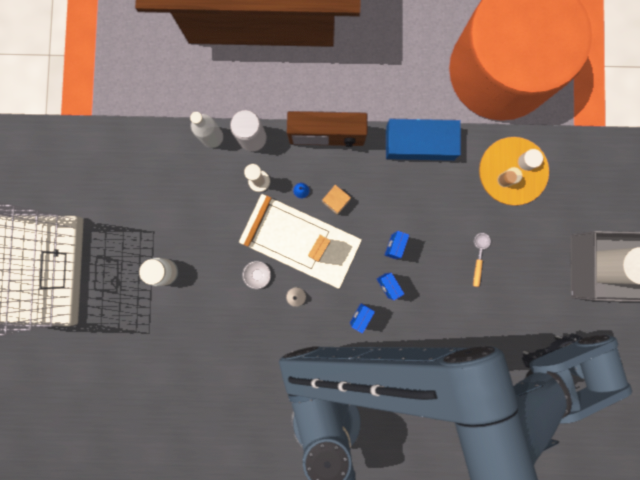

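View pics/side0.png

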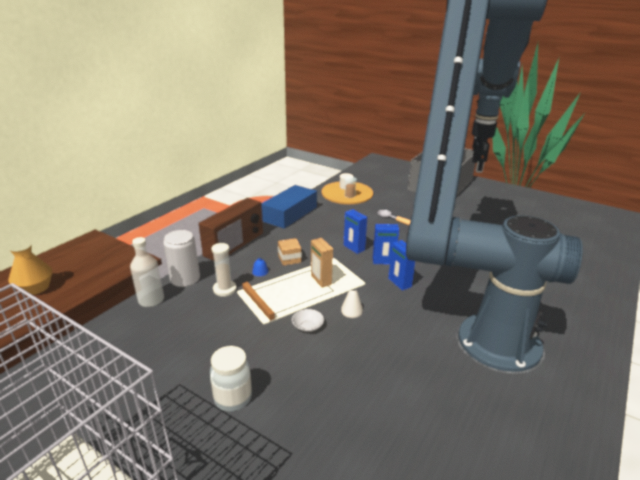

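The top view shows the board centred near (300,241), the ledge at (257,221), and the carton standing at (318,247). The blue look-alikes are at (397,245), (391,286) and (362,318). The side view agrees.

```bash
python3 - <<'E'
from h import *
z=np.load("top0.npz");im=z["im"];d=z["d"];P=cloud("top",d)
hsv=cv2.cvtColor(im,cv2.COLOR_RGB2HSV)
v,u=np.mgrid[:480,:640]
roi=(u>230)&(u<370)&(v>185)&(v<300)
b=roi&(hsv[...,2]>170)&(hsv[...,1]<60)
n,l,st,ce=cv2.connectedComponentsWithStats(b.astype(np.uint8))
k=1+np.argmax(st[1:,4]);yy,xx=np.nonzero(l==k)
# include ledge+carton orange
o=roi&(hsv[...,0]<20)&(hsv[...,1]>100)
n2,l2,s2,c2=cv2.connectedComponentsWithStats(o.astype(np.uint8))
for i in range(1,n2):
    if s2[i,4]>20:
        Q=P[l2==i];print("orange",s2[i],c2[i],np.nanmedian(Q,0),"zmax",np.nanmax(Q[:,2]))
pts=np.array([ray("top",a,c,0.004)[:2] for a,c in zip(xx,yy)],np.float32)
r=cv2.minAreaRect(pts*1000);print("board",r,cv2.boxPoints(r))
for nm,lo,hi,uv in(("carton",.115,.145,(318,247)),("ledge",.019,.035,(257,221))):
    m=(P[...,2]>lo)&(P[...,2]<hi)&(abs(u-uv[0])<28)&(abs(v-uv[1])<30)
    print(nm,m.sum(),cv2.minAreaRect(P[m][:,:2].astype(np.float32)*1000),np.nanmedian(P[m][:,2]))
for nm,uv in(("blue1",(397,245)),("blue2",(391,286)),("blue3",(362,318)),("box",(336,200)),("cone",(296,297)),("dish",(257,275))):
    m=(P[...,2]>.03 if nm!="dish" else P[...,2]>.015)&(abs(u-uv[0])<14)&(abs(v-uv[1])<16); Q=P[m]; print(nm,np.nanmin(Q,0),np.nanmax(Q,0))
s=sense();print(R.from_quat(s["tool_rot"]).as_matrix().round(3),cam("wrist")[3]-s["tcp_pos"])
E
```

```text
orange [323 186  28  27 442] [336.20588235 198.61764706] [ 0.69207258 -0.01359626  0.05758325] zmax 0.06671552022355609
orange [244 196  27  50 306] [257.37908497 220.76470588] [0.61989402 0.23134065 0.02617505] zmax 0.03654964706694508
orange [309 235  21  26 293] [318.81911263 247.84641638] [0.53367164 0.03477465 0.13431094] zmax 0.1424228526835034Traceback (most recent call last):
  File "<stdin>", line 15, in <module>
  File "h.py", line 15, in ray
    c,f,M,p=cam(n); r=M@np.array([(u-c["cx"])/f,(v-c["cy"])/f,1]); return p+r*(z-p[2])/r[2]
            ~~~^^^
  File "h.py", line 5, in cam
    c=get_calibration(n); f=240/np.tan(np.radians(c["vfov"])/2)
ValueError: time passes only in moves, steps and waits
```

```bash
python3 - <<'E'
from h import *
z=np.load("top0.npz");im=z["im"];d=z["d"];P=cloud("top",d)
hsv=cv2.cvtColor(im,cv2.COLOR_RGB2HSV)
v,u=np.mgrid[:480,:640]
roi=(u>230)&(u<370)&(v>185)&(v<300)
b=roi&(hsv[...,2]>170)&(hsv[...,1]<60)
n,l,st,ce=cv2.connectedComponentsWithStats(b.astype(np.uint8))
k=1+np.argmax(st[1:,4]);m=l==k
c,f,M,p=cam("top")
r=np.stack([(u-c["cx"])/f,(v-c["cy"])/f,np.ones(u.shape)],-1)@M.T
B=p+r*((.004-p[2])/r[...,2])[...,None]
rr=cv2.minAreaRect(B[m][:,:2].astype(np.float32)*1000);print("board(less ledge end)",rr,cv2.boxPoints(rr))
for nm,lo,hi,uv in(("carton",.115,.145,(318,247)),("ledge",.019,.035,(257,221))):
    m=(P[...,2]>lo)&(P[...,2]<hi)&(abs(u-uv[0])<28)&(abs(v-uv[1])<30)
    print(nm,m.sum(),cv2.minAreaRect(P[m][:,:2].astype(np.float32)*1000),np.nanmedian(P[m],0))
for nm,uv in(("blue1",(397,245)),("blue2",(391,286)),("blue3",(362,318)),("box",(336,200)),("cone",(296,297)),("dish",(257,275))):
    m=(P[...,2]>(.03 if nm!="dish" else .015))&(abs(u-uv[0])<14)&(abs(v-uv[1])<16); Q=P[m]; print(nm,np.nanmin(Q,0).round(3),np.nanmax(Q,0).round(3))
s=sense();print(R.from_quat(s["tool_rot"]).as_matrix().round(3),cam("wrist")[3]-s["tcp_pos"])
E
```

```text
board(less ledge end) ((554.8438110351562, 79.41199493408203), (312.793212890625, 173.7967987060547), 66.60975646972656) [[412.99838  -29.634354]
 [572.51294  -98.63022 ]
 [696.6892   188.45834 ]
 [537.1747   257.45422 ]]
carton 311 ((535.8224487304688, 34.880226135253906), (36.05017852783203, 72.6760482788086), 60.73673629760742) [0.53597367 0.0348521  0.13428216]
ledge 290 ((621.634765625, 232.75099182128906), (17.704397201538086, 169.14952087402344), 66.5112533569336) [0.622093   0.23235107 0.0267485 ]
blue1 [ 0.513 -0.225  0.03 ] [ 0.591 -0.17   0.139]
blue2 [ 0.39  -0.212  0.032] [ 0.466 -0.147  0.139]
blue3 [ 0.294 -0.129  0.031] [ 0.371 -0.066  0.138]
box [ 0.649 -0.054  0.03 ] [0.734 0.027 0.067]
cone [0.364 0.084 0.03 ] [0.407 0.128 0.08 ]
dish [0.41  0.189 0.015] [0.494 0.269 0.033]
[[ 0.896  0.445 -0.001]
 [ 0.445 -0.896  0.002]
 [ 0.    -0.002 -1.   ]] [0.0743396  0.03590485 0.13432019]
```

Call:
play_rows:
  rows:
    - [[0, 0, -7], [0, 0, 0], 0.55]
    - [[0, 0, -7], [0, 0, 0], 0.55]
    - [[0, 0, -7], [0, 0, 0], 0.55]
    - [[0, 0, -7], [0, 0, 0], 0.55]
    - [[0, 0, -6.3], [0, 0, 0], 0.55]
    - [[0, 0, 0], [39, -4, 0], 0.55]
    - [[0, 0, 0], [39, -4, 0], 0.55]
    - [[0, 0, 0], [39, -4, 0], 0.55]
    - [[0, 0, 0], [39, -4, 0], 0.55]
    - [[0, 0, 0], [39, -4, 0], 0.55]
    - [[0, 0, 0], [39, -4, 0], 0.55]
    - [[0, 0, 0], [39, -4, 0], 0.55]

```text
t: 1.1
tcp_pos: [0.3873, -0.306, 0.2391]
tool_rot: [0.863, 0.505, 0.0, -0.0]
force: [1.0, -0.1, 0.1]
finger_gap: 0.451
gripper_force: 0.0
```

Call:
play_rows:
  rows:
    - [[0, 0, 0], [38, -4, 0], 0.55]
    - [[0, 0, 0], [38, -4, 0], 0.55]
    - [[0, 0, 0], [38, -4, 0], 0.55]
    - [[0, 0, 0], [38, -4, 0], 0.55]
    - [[0, 0, 0], [38, -4, 0], 0.55]
    - [[0, 0, 0], [38, -4, 0], 0.55]
    - [[0, 0, 0], [38, -4, 0], 0.55]
    - [[0, 0, 0], [0, 0, 0], 0.55]
    - [[0, 0, 0], [0, 0, 0], 0.55]

```text
t: 1.85
tcp_pos: [0.493, -0.0603, 0.239]
tool_rot: [0.862, 0.507, -0.0, -0.0]
force: [-0.6, -0.4, 0.2]
finger_gap: 0.445
gripper_force: 0.0
```

```bash
cat > w.py <<'E'
from h import *
import sys
s=sense();c,f,M,p=cam("wrist");im,d=snapshot("wrist");cv2.imwrite(f"pics/{sys.argv[1]}.png",im[...,::-1])
np.savez(sys.argv[1]+".npz",im=im,d=d)
v,u=np.mgrid[:480,:640]
P=np.stack([(u-c["cx"])/f*d,(v-c["cy"])/f*d,d],-1)@M.T+p
T=R.from_quat(s["tool_rot"]).as_matrix();t=np.array(s["tcp_pos"])
print("tcp",t.round(4),"x",T[:,0].round(3),"z",T[:,2].round(3),"gap",s["finger_gap"],"F",np.round(s["force"],1),"t",s["t"])
lo,hi=float(sys.argv[2]),float(sys.argv[3])
bx=np.array([.918,-.397]);by=np.array([.397,.918]);o=np.array([.5628,.0969])
B=np.stack([(P[...,:2]-o)@bx,(P[...,:2]-o)@by],-1)
hsv=cv2.cvtColor(im,cv2.COLOR_RGB2HSV)
m=(d>0)&(P[...,2]>lo)&(P[...,2]<hi)&(abs(B[...,0])<.075)&(B[...,1]>-.12)&(B[...,1]<.135)&(hsv[...,1]>60)&(hsv[...,0]<25)
n,l,st,ce=cv2.connectedComponentsWithStats(m.astype(np.uint8));m=l==(1+np.argmax(st[1:,4]))
r=cv2.minAreaRect(P[m][:,:2].astype(np.float32)*1000);q=cv2.boxPoints(r)/1000
print("top face rect",r,"z",np.median(P[m][:,2]));print("corners in board mm",(np.c_[(q-o)@bx,(q-o)@by]*1000).round(1))
print("corners in tool mm",((np.c_[q,np.full(4,t[2])]-t)@T*1000)[:,:2].round(1))
ml=(d>0)&(P[...,2]>.02)&(P[...,2]<.032)&(B[...,1]>.13)&(B[...,1]<.17)&(abs(B[...,0])<.09)
if ml.sum()>100:
    r=cv2.minAreaRect(B[ml].astype(np.float32)*1000);print("ledge in board",r)
print("tcp board",((t[:2]-o)@bx*1000).round(1),((t[:2]-o)@by*1000).round(1))
E
python3 w.py w1 .115 .15
```

```text
tcp [ 0.493  -0.0603  0.239 ] x [ 0.485  0.874 -0.   ] z [-0.001  0.    -1.   ] gap 0.4450560273363256 F [-0.6 -0.4  0.2] t 1.85
top face rect ((532.6162719726562, 34.09449768066406), (36.37285614013672, 72.0865249633789), 60.946998596191406) z 0.133607585991957
corners in board mm [[-40.4 -84.2]
 [ 31.3 -91.3]
 [ 34.9 -55.1]
 [-36.9 -48. ]]
corners in tool mm [[ 83.6 -47.2]
 [ 83.6  24.9]
 [119.9  24.9]
 [120.  -47.1]]
tcp board -1.7 -172.0
```

View pics/w1.png

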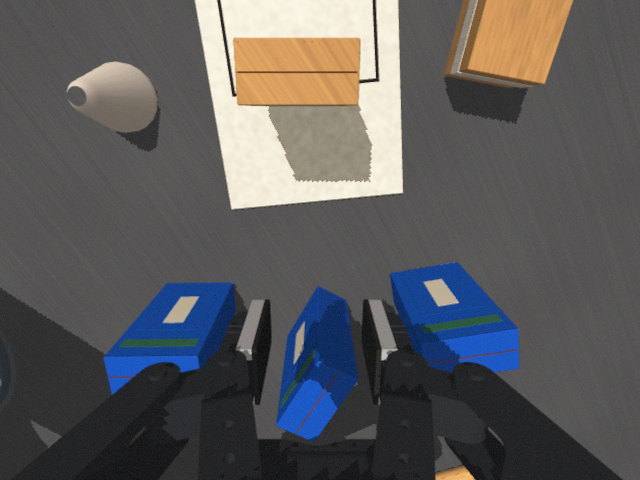

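Call:
play_rows:
  rows:
    - [[0, 0, 0], [25, -6, 0], 0.55]
    - [[0, 0, 0], [20, -5, 0], 0.55]
    - [[0, 0, 0], [0, 0, 35], 0.55]
    - [[0, 0, 0], [0, 0, 35], 0.55]
    - [[0, 0, 0], [0, 0, 30], 0.55]
    - [[0, 0, 0], [0, 0, 15], 0.55]
    - [[0, 0, 0], [10, 0, 0], 0.55]
    - [[0, 0, 0], [8, 0, 0], 0.55]
    - [[0, 0, 0], [3, 0, 0], 0.55]
    - [[0, 0, 0], [0, 0, 0], 0.55]

```text
t: 2.73
tcp_pos: [0.5174, 0.0007, 0.1258]
tool_rot: [0.863, 0.506, 0.001, 0.001]
force: [-0.6, -0.1, 0.6]
finger_gap: 0.453
gripper_force: 0.0
```

Call:
play_rows:
  rows:
    - [[0, 0, 0], [3, 0, 0], 0.55]
    - [[0, 0, 0], [3, 0, 0], 0.55]
    - [[0, 0, 0], [3, 0, 0], 0.55]
    - [[0, 0, 0], [3, 0, 0], 0.55]
    - [[0, 0, 0], [3, 0, 0], 0.55]
    - [[0, 0, 0], [3, 0, 0], 0.55]
    - [[0, 0, 0], [0, 0, 0], 0.55]

```text
t: 3.32
tcp_pos: [0.5247, 0.0168, 0.1243]
tool_rot: [0.863, 0.506, 0.0, 0.0]
force: [0.5, -0.4, -0.9]
finger_gap: 0.449
gripper_force: 0.1
```

```bash
python3 w.py w2 .105 .16
```

```text
tcp [0.5247 0.0168 0.1243] x [0.489 0.872 0.   ] z [ 0.  0. -1.] gap 0.44947192643540007 F [ 0.5 -0.4 -0.9] t 3.3167
top face rect ((535.0625, 38.85667419433594), (45.39470291137695, 72.3219223022461), 60.72634506225586) z 0.13447893639503633
corners in board mm [[-40.7 -83.2]
 [ 31.2 -90.6]
 [ 35.9 -45.4]
 [-36.1 -38. ]]
corners in tool mm [[  1.6 -37.9]
 [  1.6  34.4]
 [ 47.   34.4]
 [ 47.  -37.9]]
tcp board -3.2 -88.7
```

View pics/w2.png

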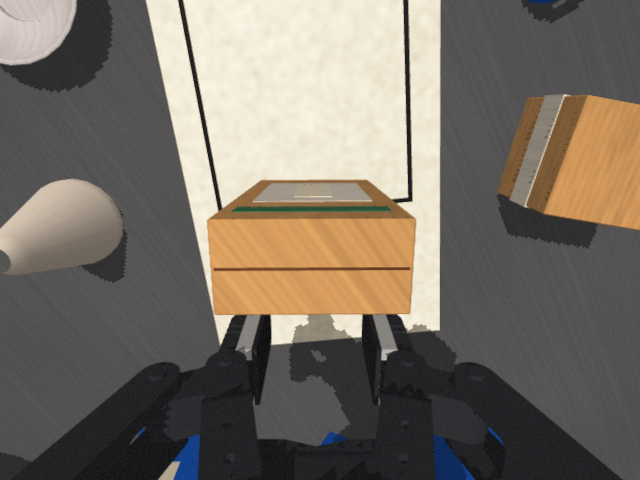

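The fingertips are at the rear of the carton, centred on its top (212–414, 218–314). The carton still stands square to the tool, so I'll push on.

Call:
play_rows:
  rows:
    - [[0, 0, 0], [4, 0, 0], 0.55]
    - [[0, 0, 0], [4, 0, 0], 0.55]
    - [[0, 0, 0], [4, 0, 0], 0.55]
    - [[0, 0, 0], [4, 0, 0], 0.55]
    - [[0, 0, 0], [4, 0, 0], 0.55]
    - [[0, 0, 0], [4, 0, 0], 0.55]

```text
t: 3.87
tcp_pos: [0.5364, 0.0377, 0.1243]
tool_rot: [0.863, 0.505, 0.0, -0.0]
force: [0.3, 1.1, -0.5]
finger_gap: 0.45
gripper_force: 0.0
```

Call:
play_rows:
  rows:
    - [[0, 0, 0], [4, 0, 0], 0.55]
    - [[0, 0, 0], [4, 0, 0], 0.55]
    - [[0, 0, 0], [4, 0, 0], 0.55]
    - [[0, 0, 0], [4, 0, 0], 0.55]
    - [[0, 0, 0], [0, 0, 0], 0.55]
    - [[0, 0, 0], [0, 0, 0], 0.55]
    - [[0, 0, 0], [0, 0, 0], 0.55]
    - [[0, 0, 0], [0, 0, 0], 0.55]

```text
t: 4.53
tcp_pos: [0.5438, 0.0511, 0.1243]
tool_rot: [0.863, 0.505, -0.0, -0.0]
force: [0.8, -0.5, -0.4]
finger_gap: 0.451
gripper_force: 0.0
```

```bash
python3 w.py w3 .03 .16
```

```text
tcp [0.5438 0.0511 0.1243] x [ 0.49   0.872 -0.   ] z [-0. -0. -1.] gap 0.45057964849039334 F [ 0.8 -0.5 -0.4] t 4.5333
top face rect ((575.12109375, 110.73390197753906), (130.17092895507812, 72.19751739501953), 61.07587814331055) z 0.03964184070024339
corners in board mm [[-36.4 -43.7]
 [ 35.5 -50.7]
 [ 48.   78.9]
 [-23.8  85.9]]
corners in tool mm [[  2.  -37.5]
 [  2.5  34.7]
 [132.7  33.8]
 [132.2 -38.4]]
tcp board 0.7 -49.6
```

View pics/w3.png

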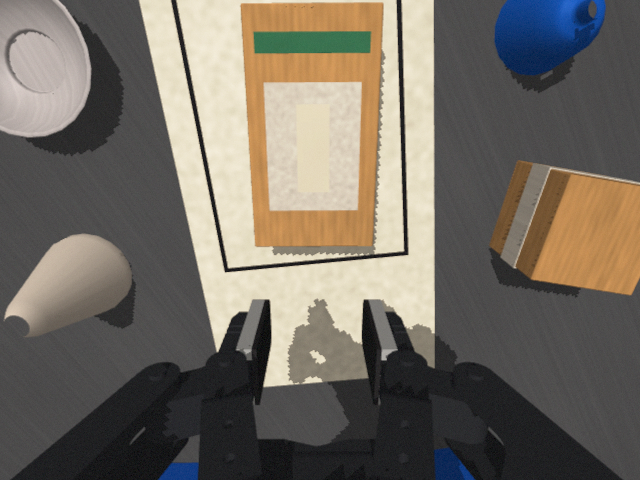

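The carton fell flat inside the outline: its face spans (242–382, 3–247) and lies within the dark lines, about 5.5° off the board axis. Next I back off, go down behind its foot and push while straightening.

Call:
play_rows:
  rows:
    - [[0, 0, 0], [-20, -1, 0], 0.55]
    - [[0, 0, 0], [-20, 0, 0], 0.55]
    - [[0, 0, 0], [0, 0, 0], 0.55]
    - [[0, 0, 0], [0, 0, 30], 0.55]
    - [[0, 0, 0], [0, 0, 30], 0.55]
    - [[0, 0, 0], [0, 0, 25], 0.55]
    - [[0, 0, 0], [0, 0, 15], 0.55]
    - [[0, 0, 0], [0, 0, 4], 0.55]
    - [[0, 0, 0], [10, 0, 0], 0.55]
    - [[0, 0, 0], [8, 0, 0], 0.55]
    - [[0, 0, 0], [4, 0, 0], 0.55]
    - [[0, 0, 0], [4, 0, 0], 0.55]

```text
t: 5.58
tcp_pos: [0.5377, 0.0404, 0.0216]
tool_rot: [0.863, 0.506, 0.001, 0.001]
force: [-0.9, 1.0, 0.2]
finger_gap: 0.449
gripper_force: 0.0
```

Call:
play_rows:
  rows:
    - [[0, 0, 0], [4, 0, 0], 0.55]
    - [[0, 0, 0], [4, 0, 0], 0.55]
    - [[0, 0, -0.7], [4, 0, 0], 0.55]
    - [[0, 0, -0.7], [4, 0, 0], 0.55]
    - [[0, 0, -0.7], [4, 0, 0], 0.55]
    - [[0, 0, -0.7], [4, 0, 0], 0.55]
    - [[0, 0, -0.7], [4, 0, 0], 0.55]
    - [[0, 0, -0.7], [4, 0, 0], 0.55]
    - [[0, 0, -0.7], [4, 0, 0], 0.55]
    - [[0, 0, -0.6], [4, 0, 0], 0.55]
    - [[0, 0, 0], [0, 0, 0], 0.55]

```text
t: 6.5
tcp_pos: [0.555, 0.0758, 0.0203]
tool_rot: [0.837, 0.547, 0.0, 0.0]
force: [0.9, -0.5, 0.3]
finger_gap: 0.449
gripper_force: 0.0
```

```bash
python3 w.py w4 .03 .06; python3 - <<'E'
from h import *
im,d=snapshot("top");cv2.imwrite("pics/t1.png",cv2.resize(im[180:300,220:380,::-1],None,fx=5,fy=5,interpolation=cv2.INTER_CUBIC))
E
```

```text
tcp [0.555  0.0758 0.0203] x [0.402 0.915 0.   ] z [ 0.  0. -1.] gap 0.4490029999611667 F [ 0.9 -0.5  0.3] t 6.5
top face rect ((576.7406005859375, 128.29412841796875), (105.17040252685547, 72.76756286621094), 66.25171661376953) z 0.03967878002260559
corners in board mm [[-36.4 -18. ]
 [ 36.4 -18.5]
 [ 37.1  86.7]
 [-35.7  87.2]]
corners in tool mm [[  4.3 -37.6]
 [  4.2  35.1]
 [109.4  35.2]
 [109.4 -37.6]]
tcp board 1.2 -22.5
```

View pics/w4.png

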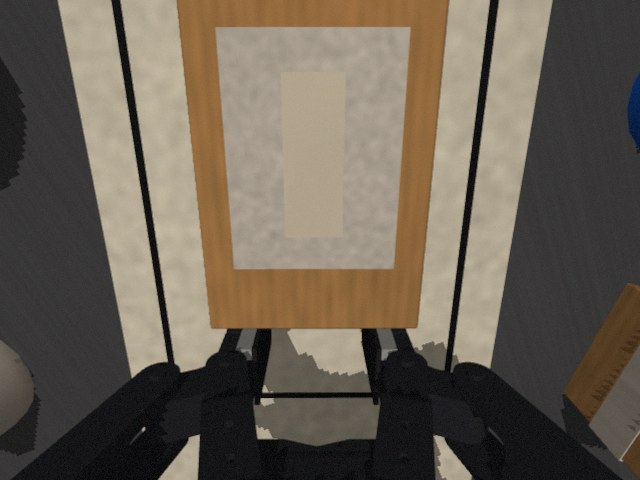

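The carton is now square with the board and centred between the long lines, with its foot edge at image row 328. About 28 mm remain, so I'll slow down near the ledge and watch the force.

Call:
play_rows:
  rows:
    - [[0, 0, -0.3], [4, 0, 0], 0.55]
    - [[0, 0, 0], [4, 0, 0], 0.55]
    - [[0, 0, 0], [4, 0, 0], 0.55]
    - [[0, 0, 0], [4, 0, 0], 0.55]
    - [[0, 0, 0], [4, 0, 0], 0.55]
    - [[0, 0, 0], [3, 0, 0], 0.55]
    - [[0, 0, 0], [1, 0, 0], 0.55]
    - [[0, 0, 0], [0, 0, 0], 0.55]

```text
t: 7.27
tcp_pos: [0.5635, 0.0952, 0.0203]
tool_rot: [0.836, 0.549, -0.002, 0.001]
force: [-1.5, -8.8, 1.1]
finger_gap: 0.451
gripper_force: 4.6
```

Call:
play_rows:
  rows:
    - [[0, 0, 0], [1, 0, 0], 0.55]
    - [[0, 0, 0], [1, 0, 0], 0.55]
    - [[0, 0, 0], [0, 0, 0], 0.55]

```text
t: 7.52
tcp_pos: [0.5635, 0.0952, 0.0204]
tool_rot: [0.836, 0.549, -0.003, 0.001]
force: [-3.0, -15.9, 2.7]
finger_gap: 0.45
gripper_force: 8.1
```

Call:
play_rows:
  rows:
    - [[0, 0, 0], [1, 0, 0], 0.55]
    - [[0, 0, 0], [0, 0, 0], 0.55]

```text
t: 7.68
tcp_pos: [0.5635, 0.0953, 0.0204]
tool_rot: [0.836, 0.549, -0.004, 0.001]
force: [-4.5, -19.3, 3.4]
finger_gap: 0.45
gripper_force: 9.9
```

Call:
play_rows:
  rows:
    - [[0, 0, 0], [1, 0, 0], 0.55]
    - [[0, 0, 0], [0, 0, 0], 0.55]

```text
t: 7.85
tcp_pos: [0.5635, 0.0953, 0.0204]
tool_rot: [0.835, 0.55, -0.005, 0.001]
force: [-6.6, -22.9, 4.4]
finger_gap: 0.449
gripper_force: 11.7
```

The push stopped hard at 23 N, so it's against the ledge. I'll retreat and check.

Call:
play_rows:
  rows:
    - [[0, 0, 0], [-10, 0, 0], 0.55]
    - [[0, 0, 0], [-20, 0, 0], 0.55]
    - [[0, 0, 0], [-25, 0, 0], 0.55]
    - [[0, 0, 0], [0, 0, -30], 0.55]
    - [[0, 0, 0], [0, 0, -40], 0.55]
    - [[0, 0, 0], [0, 0, -40], 0.55]
    - [[0, 0, 0], [0, 0, -40], 0.55]
    - [[0, 0, 0], [0, 0, -30], 0.55]
    - [[0, 0, 0], [40, 0, 0], 0.55]
    - [[0, 0, 0], [30, 0, 0], 0.55]
    - [[0, 0, 0], [0, 0, 0], 0.55]
    - [[0, 0, 0], [0, 0, 0], 0.55]

```text
t: 8.85
tcp_pos: [0.5719, 0.1159, 0.2005]
tool_rot: [0.835, 0.55, 0.0, 0.0]
force: [-0.7, 0.1, -0.2]
finger_gap: 0.452
gripper_force: 0.0
```

```bash
python3 w.py w5 .034 .06
```

```text
tcp [0.5719 0.1159 0.2005] x [0.396 0.918 0.   ] z [ 0.001  0.    -1.   ] gap 0.45196122243516884 F [-0.7  0.1 -0.2] t 8.85
top face rect ((592.0173950195312, 161.96705627441406), (127.42609405517578, 72.2476806640625), 66.51152801513672) z 0.0396161713023353
corners in board mm [[-35.3   7.7]
 [ 37.    7.5]
 [ 37.2 135. ]
 [-35.  135.1]]
corners in tool mm [[-13.4 -36.1]
 [-13.6  36.2]
 [113.9  36.5]
 [114.1 -35.7]]
ledge in board ((-1.8553314208984375, 146.2107696533203), (16.484228134155273, 170.30209350585938), 89.96250915527344)
tcp board 0.8 21.1
```

View pics/w5.png

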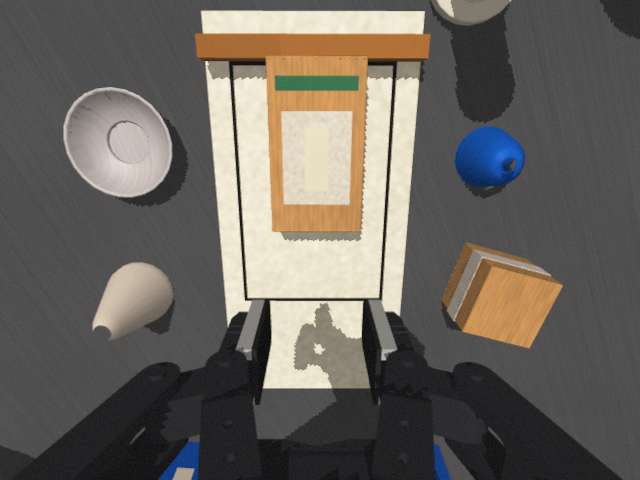

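The wrist view shows the carton's top end touching the ledge at row 58, square to it and centred between the long lines. Everything beside the board is undisturbed and the tool is well clear.

```bash
python3 -c "
from station import *
print(sign_off())"
```

```text
the job is handed in; nothing more can be done
None
```

The carton was tipped flat inside the outline, then pushed until its top end was flush against the ledge and centred between the long lines; the job is handed in with the arm clear and nothing else moved.

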